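# Hold a sample rack home on the rack reader

### The job

Slide the white sample rack over the reader's glass, keeping it flat, until it is fully home in the corner: long back side flush against the back ledge, end against the side stop. Then press the green start button all the way down and let it spring back up. The moving scan head shakes a loose rack out of place, so finally hold the rack with one firm diagonal push, about the weight of a litre of water, down onto the glass and back against the ledge at once, and finish while still holding it like that; never bear hard on the glass, and leave everything else on the bench where it is.

Things in the scene. Friction and masses are not known exactly. Their poses are not given: they have to be found in the camera images.
- reader: flatbed rack reader standing fixed on the bench: light grey case with a navy foot, 270 (x) by 270 (y) by 70 mm high. Origin at the centre of its underside; its x points from the control strip (front, robot side) to the back ledge, its y to the side with the stop, z up. On its deck, in this frame: control strip x -132..-82 mm, glass, ledge, stop, and the button at x -108, y -98 mm. Its place and yaw on the bench vary
- window: dark scanning glass of the reader, 154 by 194 mm, its top 71 mm above the bench and 1 mm above the deck around it; in the reader's frame it spans x -78..+76, y -108..+86 mm. Origin 1 mm below the middle of its top face, axes as the reader's
- ledge: straight red-anodised aluminium back ledge fixed on the reader's deck, 205 mm long, 12 mm thick, its top 14.5 mm above the glass. Its flat inner face looks to the reader's -x and lies in the plane of reader x = +75 mm; origin at the foot of that face, at its middle, 70 mm above the bench; axes as the reader's
- stop: red-anodised aluminium side stop fixed on the reader's deck, 85 mm long, 12 mm thick, top 14.5 mm above the glass. Its flat inner face looks to the reader's -y and lies in the plane of reader y = +85 mm; origin at the foot of that face, at its middle, 70 mm above the bench; axes as the reader's
- corner (a point): point on the glass (71 mm above the bench) where the planes of the ledge's and the stop's inner faces meet: reader x +75, y +85 mm; axes as the reader's. An orange square is printed on the deck just outside it
- rack: loose white plastic sample rack full of tubes with blue and a few orange caps, 85.5 (x) by 127.8 (y) mm, about 0.26 kg, standing flat on the glass 18 to 45 mm short of the ledge and of the stop and up to about 8 degrees askew. Its solid rim is 36 mm high; the block of caps (72 by 111 mm, in the middle) stands 6 mm higher. Origin at the centre of its underside; x towards the ledge, y towards the stop, z up. It slides easily on the glass (friction about 0.3)
- rack_corner (a point): corner of the rack's underside that belongs in the reader's corner (rack x +42.75, y +63.9 mm; orange mark on the rim above it). When home it meets corner
- rack_front (a point): middle of the upper edge of the rack's long front side, which faces away from the ledge (rack x -42.75, y 0, 36 mm above its underside): the place for the diagonal push
- rack_end (a point): middle of the upper edge of the rack's short end that faces away from the stop (rack x 0, y -63.9, 36 mm above its underside)
- start (a joint): travel of the green start button in m: 0 up, 0.006 fully down; a spring returns it. It needs about 1.5 N to start and 5 N to bottom out
- start_top (a point): centre of the top face of the start button, a green disc of 28 mm diameter in a black collar of 44 mm diameter (collar top 12 mm above the deck, button top 10 mm above the collar when up); it is pressed straight down and moves with the button
- amber_bottle: bystander: amber glass bottle with a black cap, 56 mm diameter, 115 mm high, origin under its centre
- white_jar: bystander: white plastic jar with a blue cap, 54 mm diameter, 85 mm high, origin under its centre
- reagent_bottle: bystander: clear glass bottle with a glass stopper and a paper label, 52 mm diameter, 118 mm high, origin under its centre
- rack_lid: bystander: clear lid of the rack, 88 by 130 by 15 mm, lying on the bench, origin under its centre
- spare_rack: bystander: empty teal rack, 85.5 by 127.8 by 34 mm, on the bench, origin under its centre
- marker: bystander: white marker pen with a red cap, 135 mm long along its x, 14 mm thick, lying on the bench, origin under its middle

How it is judged:
On the way, in this order (a step that is already met when the one before it is completed fails the run):
1. the rack is fully home in the reader's corner, flush with the ledge and against the stop (x of rack_corner in the frame of corner above -0.004 m and y of rack_corner in the frame of corner above -0.004 m and angle between the x axis of rack and the x axis of reader, either way round below 0.035 rad and angle between rack's own z axis and vertical below 0.03 rad), for 0.2 s.
2. the start button is pressed fully down (value of joint start above 0.005 m), for 0.05 s.
3. the start button is let up again (value of joint start below 0.001 m), for 0.1 s.
4. the rack, home, is held down on the glass and back against the ledge by one push of the robot (contact force between rack and ledge above 1.5 N and contact force between rack and window above 5.5 N), for 0.5 s.
At the end, for the whole second after the job is handed in: Rack at rest, flat on the glass, within 3 mm of the ledge, 4 mm of the stop and 0.025 rad of square; the robot still pushes it (over 3 N) so that it bears on the ledge with over 1.5 N and on the glass with over 5.5 N, its weight of 1.9 to 3.3 N included; button up (all of step 4 and x of rack_corner in the frame of corner above -0.003 m and y of rack_corner in the frame of corner above -0.004 m and z of rack_corner in the frame of corner below 0.002 m and angle between the x axis of rack and the x axis of reader, either way round below 0.025 rad and angle between rack's own z axis and vertical below 0.025 rad and (contact force between rack and the fingers above 3 N or contact force between rack and the arm above 3 N) and linear speed of rack below 0.005 m/s and value of joint start below 0.001 m); the arm keeps its last pose, push and grip.
It fails at once if the rack is tipped or lifted off the glass (angle between rack's own z axis and vertical above 0.2 rad or z of rack_corner in the frame of corner above 0.012 m).
It fails at once if the glass is loaded with more than 60 N (contact force between any of rack, the arm, the fingers and window above 60 N).
It fails at once if a bystander is moved by more than 15 mm (distance of any of amber_bottle, white_jar, reagent_bottle, rack_lid, spare_rack, marker from where it was at the start of the episode above 0.015 m).
It also fails if it takes over 61 s, if anything falls off the work surface, if the arm or the gripper's body presses on something with over 40 N, if the wrist force passes 120 N, or if a joint passes its speed limit or range.

### The arm

A 7-joint arm with a two-finger parallel gripper is mounted at the origin on the work surface. World frame = base frame: x ahead of the robot, y to its left, z up, the work surface at z = 0. Lengths are in m, angles in rad, forces in N, time in s.
With the tool pointing down it reaches from about 0.4 to 0.875 m from the base axis. Payload 19.3 kg.
Tool frame: the origin (TCP) lies between the finger pads; the fingertips stand 8 mm ahead of it and the grasp point (between the pads) lies 11 mm behind it (bot.tip_extent is the x of the fingertips in the tool frame, in m); x points along the fingers, y is the direction in which the jaws open and shut, and the axes are right-handed (so a half turn about x gives the same grasp; the last joint's range is limited). The gripper opens to 85 mm and grips with 20 to 120 N. Pads are 22 mm wide; open, the fingers measure 114 mm over their backs; the gripper's body (76 mm by 85 mm) begins 54 mm behind the grasp point. The pads swing forward as they close: fully open they stand 13 mm farther back than shut.
Start: joints at [-0.07, 0.521, -0.036, 1.599, 0.021, 1.021, -0.113], TCP at [0.625, -0, 0.239] pointing down, gripper open.
Joint ranges: [-2.91, 2.91], [-0.3, 2.13], [-1.5, 1.42], [0.17, 2.43], [-1.26, 4.41], [0.16, 1.93], [-2.52, 2.52]. Speed limits (rad/s): [1.89, 1.89, 2.39, 2.39, 3.01, 3.01, 3.01].

### API

Orientations are given as [roll, pitch, yaw] about the fixed x, y, z axes, in that order (R = Rz(yaw) Ry(pitch) Rx(roll)).
In Python, from workcell import telemetry, grab_frame, job, cut_out, pinpoint, bot gives the robot as it stands.
- The arm moves only by the tool send_rows, never from a script. Its argument "rows" is a list of rows, each an object of numbers: "dx", "dy", "dz": the shift along the tool's x, y, z in cm; "rx", "ry", "rz": the turn, a rotation vector about the tool's x, y, z in units of 10 degrees (1.0 is 10 degrees); "fingers": the closure, from -1 (fully open) to 1 (shut). In form: [{"dx": .., "dy": .., "dz": .., "rx": .., "ry": .., "rz": .., "fingers": ..}, ...]. A call has exactly 8 rows; each row is the pose to reach, as a shift and turn from the pose commanded when the call began, along the tool's axes at that moment; what a row does not reach only later rows make up. A row lasts 1/8 s, in which the tool goes at most 62.5 mm and 10.7 degrees, less where a joint would pass 70% of its speed; a pose out of reach is approached as far as the arm can. A call with a gripper value outside its range is refused whole. The fingers move at their own pace and stop on an object; "squeeze" is the grip in N (left out, the last holds). Time passes only in rows, so rows that repeat a pose let the fingers close, or fill a call up. It gives the time, the measured TCP pose, the force and the opening at its end, in the units of the state.
- telemetry.observe(): the state, without advancing time (a new reading comes with each control period).
- grab_frame(name): name is "scene" or "side" or "wrist"; returns a dict with "pixels" (480x640x3 uint8, blue, green, red), "fx", "fy", "cx", "cy" (pixels), "R" (3x3) and "t" (3): a world point X has camera coordinates R X + t. Camera axes: x right, y down, z forward; pixel columns grow to the right and rows downward; lengths in m; the calibration is good to about 2 mm. A picture is of the moment at which its call begins. There is no depth.
- job.job_done(): hands the job in, once; it reports no verdict.
Trained networks look in a picture, given as the dict that the camera call returned (one of the last four; its "shot" number tells which), for a name from the list of things; names that differ only in an ending like _2 or _b are one class to them, and where a whole thing is asked for, a point or a joint stands for the part that bears it (a point fixed in the world has none). Each returns a list of dicts, best first, with "conf" (0 to 1); they miss things now and then, are a little off and sometimes report something else, mostly with a low value. They report only what shows in the picture. A call takes as long as a camera call.
- cut_out(picture, label): "pixels" (480x640 bool, what is visible of it) and "centre" ([column, row] in pixels, amid what is visible of it).
- pinpoint(picture, label): "centre" ([column, row] in pixels: a listed point, or the origin of a listed thing).
The state is a dict: "clock": time; "qpos": joint angles; "qd": joint speeds; "joint_efforts": joint torques, N m; "position": TCP position; "tool_rot": TCP orientation; "force": force on the tool from outside, world axes, zero at the start; "moment": the same for the moment, N m; "grip_width": finger opening in m.
Only numpy, scipy, OpenCV 4.12 (cv2) and the standard library are available. Lean on these libraries where they do the work, as an engineer would, in place of code of your own. Each camera call takes 0.05 s, during which the arm holds its last target.

## Working session

There is one attempt and no reset: what is moved stays moved. The work goes in short steps, Python scripts to look and compute and a tool call to move; the robot and the scene stay as the last step left them, time stands still between calls to the robot, and variables do not carry over. Pictures are saved under pics/ and viewed, and the job is handed in when it is done.

Besides the shell and the picture viewer there is one more tool, called after ">>>" in YAML: its name, and indented under it one key for each argument. send_rows: Moves the arm, as the interface text tells. Its arguments: {"type":"object","properties":{"rows":{"type":"array","items":{"type":"object","properties":{"dx":{"type":"number"},"dy":{"type":"number"},"dz":{"type":"number"},"rx":{"type":"number"},"ry":{"type":"number"},"rz":{"type":"number"},"fingers":{"type":"number"}}}},"squeeze":{"type":"number"}},"required":["rows"]}

```bash
ls; mkdir -p pics; cat > h.py <<'E'
import numpy as np, cv2
from workcell import telemetry, grab_frame, job, cut_out, pinpoint, bot
def ray(f,uv):
    d=np.array([(uv[0]-f['cx'])/f['fx'],(uv[1]-f['cy'])/f['fy'],1.]);R=np.array(f['R']);t=np.array(f['t'])
    return -R.T@t, R.T@d
def onz(f,uv,z):
    o,d=ray(f,uv); return o+d*(z-o[2])/d[2]
def proj(f,X):
    c=np.array(f['R'])@np.array(X)+np.array(f['t']); return np.array([f['fx']*c[0]/c[2]+f['cx'],f['fy']*c[1]/c[2]+f['cy']])
E
python3 - <<'E'
from h import *
s=telemetry.observe(); print({k:np.round(v,3) for k,v in s.items()}); print(bot.tip_extent)
Z={'reader':0,'window':.070,'ledge':.07,'stop':.07,'corner':.071,'rack':.071,'rack_corner':.071,'rack_front':.107,'rack_end':.107,'start_top':.092,'amber_bottle':0,'white_jar':0,'reagent_bottle':0,'rack_lid':0,'spare_rack':0,'marker':0}
for n in ['scene','side','wrist']:
    f=grab_frame(n); cv2.imwrite(f'pics/{n}0.png',f['pixels'])
    print(n,'cam',np.round(-np.array(f['R']).T@np.array(f['t']),3))
    for k,z in Z.items():
        for p in pinpoint(f,k)[:2]:
            print(' ',k,round(p['conf'],2),np.round(p['centre'],1),np.round(onz(f,p['centre'],z),4))
E
```

```text
pics
{'clock': np.float64(0.0), 'qpos': array([-0.07 ,  0.522, -0.036,  1.6  ,  0.021,  1.021, -0.113]), 'qd': array([ 0.   ,  0.   , -0.001, -0.   , -0.   , -0.001, -0.   ]), 'joint_efforts': array([-4.0000e-03, -9.2711e+01,  1.9780e+00, -3.6993e+01,  1.8000e-02,
        8.0000e-03, -0.0000e+00]), 'position': array([ 0.625, -0.   ,  0.239]), 'tool_rot': array([-1.491,  1.57 , -3.062]), 'force': array([ 0.141, -0.89 , -0.305]), 'moment': array([-0.055,  0.019, -0.03 ]), 'grip_width': np.float64(0.085)}
0.008
scene cam [ 1.404 -0.048  0.781]
  reader 0.63 [347.1 277.1] [0.5615 0.041  0.    ]
  reader 0.62 [370.  271.4] [ 0.5425  0.0987 -0.    ]
  window 0.75 [343.9 255.2] [0.5621 0.031  0.07  ]
  ledge 0.66 [342.7 280. ] [0.646  0.0228 0.07  ]
  stop 0.69 [385.  268.6] [0.6112 0.1204 0.07  ]
  corner 0.75 [384.9 280.4] [0.6508 0.1147 0.071 ]
  corner 0.42 [319.3 240.7] [ 0.5075 -0.0249  0.071 ]
  rack 0.69 [344.3 256.1] [0.5665 0.0316 0.071 ]
  rack_corner 0.56 [372.  269.6] [0.6149 0.0906 0.071 ]
  rack_corner 0.25 [318.1 241.9] [ 0.5121 -0.0279  0.071 ]
  rack_front 0.57 [346.4 233.
[... 1995 characters left out ...]
rack 0.69 [235.3 173.3] [0.5642 0.0349 0.071 ]
  rack 0.53 [248.8 392. ] [ 0.5644 -0.1604  0.071 ]
  rack_corner 0.77 [304.   94.1] [0.6162 0.0906 0.071 ]
  rack_front 0.94 [160.  172.8] [0.5217 0.0404 0.107 ]
  rack_front 0.57 [306.1  90. ] [0.6184 0.0916 0.107 ]
  rack_end 0.6 [219.3 269.3] [ 0.5558 -0.028   0.107 ]
  start_top 0.73 [ 81.1 289.4] [ 0.4453 -0.0504  0.092 ]
  start_top 0.45 [236.  175.4] [0.5688 0.0364 0.092 ]
  amber_bottle 0.32 [237.7 175.3] [0.5524 0.0228 0.    ]
  rack_lid 0.55 [250.2 389.7] [ 0.5522 -0.2133 -0.    ]
  spare_rack 0.26 [307.3  90.9] [0.6172 0.0961 0.    ]
  marker 0.8 [19.1 56.9] [0.3727 0.1232 0.    ]
  marker 0.61 [249.3 390.3] [ 0.5512 -0.2141  0.    ]
```

View pics/wrist0.png

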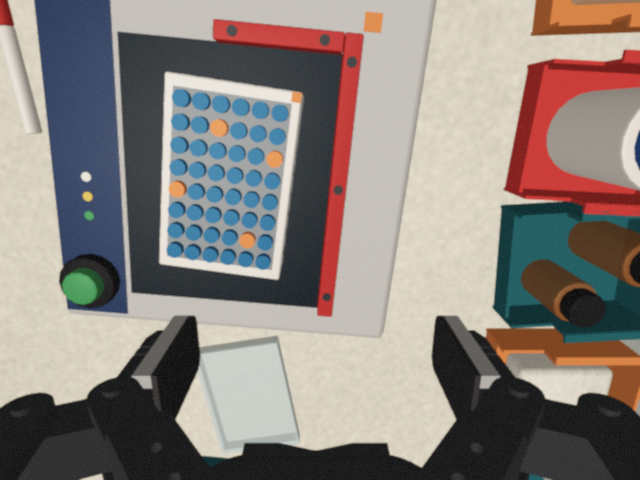

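View pics/scene0.png

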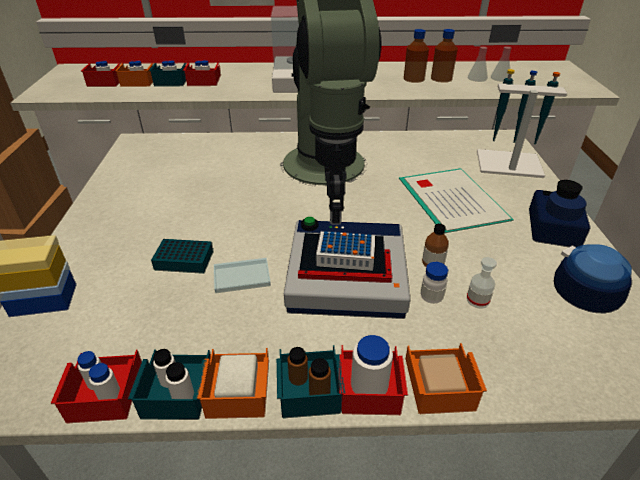

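View pics/side0.png

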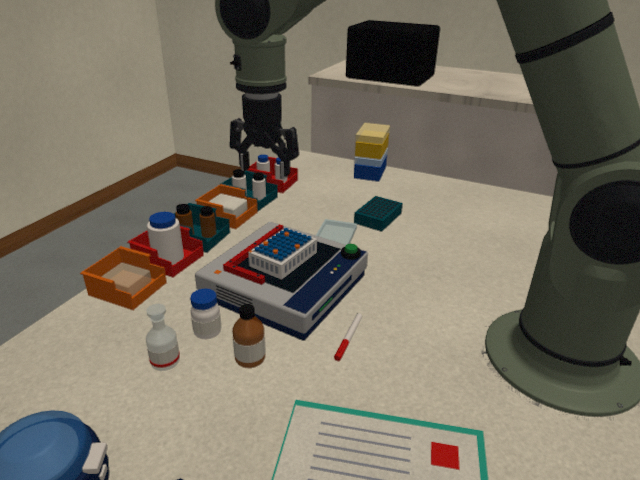

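```bash
python3 - <<'E'
from h import *
print([a for a in dir(bot) if a[0]!='_']); print({a:getattr(bot,a) for a in dir(bot) if a[0]!='_' and not callable(getattr(bot,a))})
from scipy.spatial.transform import Rotation as Ro
s=telemetry.observe(); print(np.round(Ro.from_euler('xyz',s['tool_rot']).as_matrix(),3))
f=grab_frame('wrist'); im=f['pixels'].astype(int)
g=cv2.cvtColor(f['pixels'],cv2.COLOR_BGR2GRAY)
# refine hand-read corners
def ref(pts): return cv2.cornerSubPix(g,np.float32(pts).reshape(-1,1,2),(5,5),(-1,-1),(3,50,.01)).reshape(-1,2)
for nm,pts,z in [('glass',[[118,32],[132,292]],.071),('racktop',[[166,72],[303,93],[278,279],[160,264]],.107)]:
    r=ref(pts); w=np.array([onz(f,p,z) for p in r]); print(nm,np.round(r,1).tolist(),np.round(w,4).tolist())
    print(' edges',np.round([np.linalg.norm(w[i]-w[i-1]) for i in range(len(w))],4),np.round(np.degrees([np.arctan2(*(w[i]-w[i-1])[[1,0]]) for i in range(len(w))]),2))
    print(w.mean(0))
for l in ['ledge','stop','window','rack','reader']:
    c=cut_out(f,l)
    if not c: continue
    m=c[0]['pixels'].astype(np.uint8); print(l,c[0]['conf'],m.sum()); 
    cs,_=cv2.findContours(m,0,2); k=max(cs,key=cv2.contourArea)
    b=cv2.boxPoints(cv2.minAreaRect(k)); z={'ledge':.0855,'stop':.0855,'window':.071,'rack':.107,'reader':.07}[l]
    print(np.round(b,1).tolist(),np.round([onz(f,p,z) for p in b],4).tolist())
E
```

```text
['IKError', 'tip_extent']
{'tip_extent': 0.008}
[[-0.  1. -0.]
 [-0. -0. -1.]
 [-1. -0.  0.]]
glass [[113.9000015258789, 33.900001525878906], [128.1999969482422, 290.0]] [[0.4877, 0.129, 0.071], [0.4706, -0.0605, 0.071]]
 edges [0.1903 0.1903] [ 84.83 -95.17]
[0.47913197 0.03425212 0.071     ]
racktop [[164.60000610351562, 71.4000015258789], [301.79998779296875, 92.30000305175781], [277.8999938964844, 279.3999938964844], [158.8000030517578, 263.3999938964844]] [[0.5318, 0.1023, 0.107], [0.6157, 0.0902, 0.107], [0.5973, -0.0358, 0.107], [0.5133, -0.0234, 0.107]]
 edges [0.1271 0.0848 0.1274 0.0849] [ 81.64  -8.18 -98.34 171.63]
[0.56453104 0.03332628 0.107     ]
stop 0.71 2859
[[211.39999389648438, 42.20000076293945], [213.39999389648438, 19.0], [344.3999938964844, 30.5], [342.29998779296875, 53.599998474121094]] [[0.5567, 0.1217, 0.0855], [0.5591, 0.1352, 0.0855], [0.6429, 0.1286, 0.0855], [0.6418, 0.1149, 0.0855]]
window 0.71 27589
[[91.80000305175781, 289.0], [117.0999984741211, 30.899999618530273], [342.1000061035156, 53.0], [316.79998779296875, 311.0]] [[0.4408, -0.0595, 0.071], [0.4902, 0.1308, 0.071], [0.6426, 0.1172, 0.071], [0.6253, -0.0798, 0.071]]
rack 0.74 24810
[[141.1999969482422, 261.3999938964844], [165.6999969482422, 71.80000305175781], [304.5, 89.69999694824219], [280.0, 279.29998779296875]] [[0.501, -0.0219, 0.107], [0.5324, 0.1021, 0.107], [0.6174, 0.0917, 0.107], [0.5987, -0.0357, 0.107]]
reader 0.82 91994
[[34.0, 0.0], [436.0, 0.0], [436.0, 338.0], [34.0, 338.0]] [[0.4373, 0.1495, 0.07], [0.7044, 0.1495, 0.07], [0.7277, -0.1061, 0.07], [0.3829, -0.1058, 0.07]]
```

>>> send_rows:
  rows:
    - {"dy":-4,"dz":-1,"rx":0.5,"fingers":1}
    - {"dy":-8,"dz":-2.2,"rx":0.52,"fingers":1}
    - {"dy":-12,"dz":-3.5,"rx":0.52,"fingers":1}
    - {"dy":-15.1,"dz":-4.4,"rx":0.52,"fingers":1}
    - {"dx":3,"dy":-15.1,"dz":-4.4,"rx":0.52,"fingers":1}
    - {"dx":6,"dy":-15.1,"dz":-4.4,"rx":0.52,"fingers":1}
    - {"dx":8,"dy":-15.1,"dz":-4.4,"rx":0.52,"fingers":1}
    - {"dx":8,"dy":-15.1,"dz":-4.4,"rx":0.52,"fingers":1}
  squeeze: 40

```text
invalid input at $.rows[0]: expected keys dx, dy, dz, rx, ry, rz, fingers
```

```bash
python3 - <<'E'
from h import *
s=telemetry.observe(); print({k:np.round(s[k],4) for k in ['clock','position','tool_rot','force','grip_width','qpos']})
for n in ['wrist','side']:
    f=grab_frame(n); cv2.imwrite(f'pics/{n}1.png',f['pixels'])
E
```

```text
{'clock': np.float64(2.85), 'position': array([ 0.625 , -0.    ,  0.2393]), 'tool_rot': array([-0.5238,  1.5708, -2.0946]), 'force': array([ 0.6752, -0.2508, -0.9783]), 'grip_width': np.float64(0.0856), 'qpos': array([-0.0702,  0.5214, -0.0363,  1.5995,  0.0212,  1.0211, -0.1128])}
```

View pics/wrist1.png

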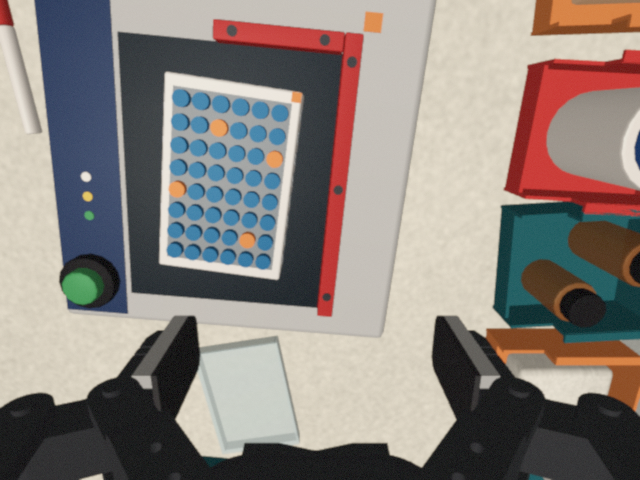

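View pics/side1.png

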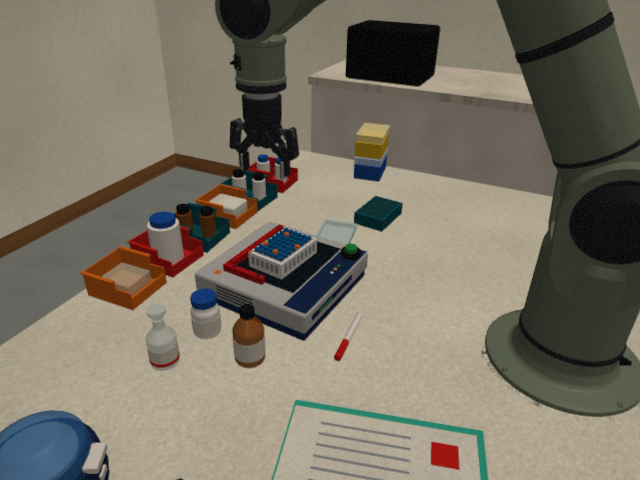

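>>> send_rows:
  rows:
    - {"dx":0,"dy":-4,"dz":-1,"rx":0.5,"ry":0,"rz":0,"fingers":1}
    - {"dx":0,"dy":-8,"dz":-2.2,"rx":0.52,"ry":0,"rz":0,"fingers":1}
    - {"dx":0,"dy":-12,"dz":-3.5,"rx":0.52,"ry":0,"rz":0,"fingers":1}
    - {"dx":0,"dy":-15.1,"dz":-4.4,"rx":0.52,"ry":0,"rz":0,"fingers":1}
    - {"dx":3,"dy":-15.1,"dz":-4.4,"rx":0.52,"ry":0,"rz":0,"fingers":1}
    - {"dx":6,"dy":-15.1,"dz":-4.4,"rx":0.52,"ry":0,"rz":0,"fingers":1}
    - {"dx":8,"dy":-15.1,"dz":-4.4,"rx":0.52,"ry":0,"rz":0,"fingers":1}
    - {"dx":8,"dy":-15.1,"dz":-4.4,"rx":0.52,"ry":0,"rz":0,"fingers":1}
  squeeze: 40

```text
clock: 3.95
position: [0.4734, 0.0439, 0.1585]
tool_rot: [-1.295, 1.569, -2.956]
force: [-0.7, 0.5, 0.7]
grip_width: 0.0001
```

```bash
python3 - <<'E'
from h import *
s=telemetry.observe(); print({k:np.round(s[k],4) for k in ['clock','position','tool_rot','force','grip_width','qpos']})
for n in ['wrist','side']:
    f=grab_frame(n); cv2.imwrite(f'pics/{n}2.png',f['pixels'])
E
```

```text
{'clock': np.float64(3.95), 'position': array([0.4734, 0.0439, 0.1585]), 'tool_rot': array([-1.2947,  1.5686, -2.9562]), 'force': array([-0.672 ,  0.5176,  0.7254]), 'grip_width': np.float64(0.0001), 'qpos': array([-0.1816,  0.4066, -0.0453,  2.0582,  0.0283,  0.6796, -0.3359])}
```

View pics/wrist2.png

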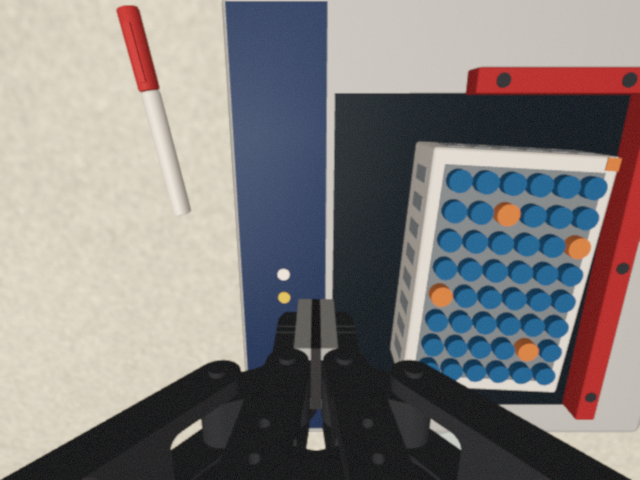

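View pics/side2.png

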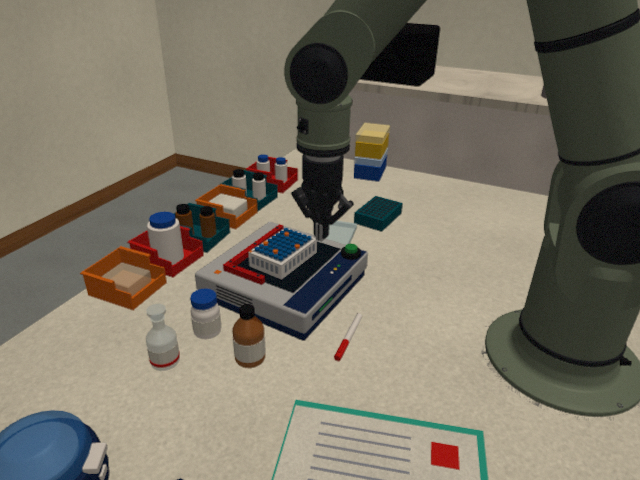

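```bash
python3 - <<'E'
from h import *
f=grab_frame('side')
for z in np.arange(.3,.7,.05): print(round(z,2),proj(f,[.473,.044,z]).round())
L1,L2=.537,.42
for L3 in (.3,.35,.4,.45):
  h=L3-.007
  for t in (25,30,35,40,45,50):
    a=np.radians(t); r=.54;z=.11
    wx=r-L3*np.sin(a); wz=z+L3*np.cos(a)-h
    d=np.hypot(wx,wz); c=(d*d-L1**2-L2**2)/(2*L1*L2); q4=np.arccos(c)
    q2=np.arctan2(wx,wz)-np.arctan2(L2*np.sin(q4),L1+L2*np.cos(q4)); q6=np.pi-a-q2-q4
    print(L3,t,np.round([q2,q4,q6],2))
E
```

```text
0.3 [323. 168.]
0.35 [324. 142.]
0.4 [324. 114.]
0.45 [325.  84.]
0.5 [326.  53.]
0.55 [326.  20.]
0.6 [327. -16.]
0.65 [328. -53.]
0.3 25 [ 0.48  2.26 -0.04]
0.3 30 [ 0.49  2.32 -0.19]
0.3 35 [ 0.51  2.38 -0.35]
0.3 40 [ 0.54  2.43 -0.53]
0.3 45 [ 0.58  2.48 -0.71]
0.3 50 [ 0.64  2.53 -0.9 ]
0.35 25 [ 0.47  2.31 -0.08]
0.35 30 [ 0.49  2.38 -0.25]
0.35 35 [ 0.52  2.45 -0.43]
0.35 40 [ 0.56  2.51 -0.63]
0.35 45 [ 0.63  2.57 -0.84]
0.35 50 [ 0.72  2.62 -1.07]
0.4 25 [ 0.47  2.36 -0.12]
0.4 30 [ 0.49  2.44 -0.31]
0.4 35 [ 0.53  2.52 -0.52]
0.4 40 [ 0.6   2.59 -0.75]
0.4 45 [ 0.7   2.65 -1.  ]
0.4 50 [ 0.83  2.71 -1.27]
0.45 25 [ 0.46  2.41 -0.17]
0.45 30 [ 0.5   2.5  -0.38]
0.45 35 [ 0.56  2.59 -0.62]
0.45 40 [ 0.66  2.67 -0.89]
0.45 45 [ 0.81  2.74 -1.19]
0.45 50 [ 1.01  2.8  -1.54]
```

>>> send_rows:
  rows:
    - {"dx":0,"dy":0,"dz":0,"rx":-1.0,"ry":0,"rz":0,"fingers":1}
    - {"dx":0,"dy":0,"dz":0,"rx":-2.0,"ry":0,"rz":0,"fingers":1}
    - {"dx":0,"dy":0,"dz":0,"rx":-3.0,"ry":0,"rz":0,"fingers":1}
    - {"dx":0,"dy":0,"dz":0,"rx":-4.0,"ry":0,"rz":0,"fingers":1}
    - {"dx":0,"dy":0,"dz":0,"rx":-5.0,"ry":0,"rz":0,"fingers":1}
    - {"dx":0,"dy":0,"dz":0,"rx":-6.0,"ry":0,"rz":0,"fingers":1}
    - {"dx":0,"dy":0,"dz":0,"rx":-7.0,"ry":0,"rz":0,"fingers":1}
    - {"dx":0,"dy":0,"dz":0,"rx":-8.0,"ry":0,"rz":0,"fingers":1}

```text
clock: 5.1
position: [0.4746, 0.0439, 0.1603]
tool_rot: [0.07, 1.569, -0.19]
force: [-0.1, 0.5, -0.0]
grip_width: 0.0001
```

>>> send_rows:
  rows:
    - {"dx":2,"dy":0,"dz":0,"rx":-1.0,"ry":0,"rz":0,"fingers":1}
    - {"dx":4,"dy":0,"dz":0,"rx":-1.0,"ry":0,"rz":0,"fingers":1}
    - {"dx":5.5,"dy":0,"dz":0,"rx":-1.0,"ry":0,"rz":0,"fingers":1}
    - {"dx":6.4,"dy":0,"dz":0,"rx":-1.0,"ry":0,"rz":0,"fingers":1}
    - {"dx":6.4,"dy":0,"dz":0,"rx":-1.0,"ry":0,"rz":0,"fingers":1}
    - {"dx":6.4,"dy":0,"dz":0,"rx":-1.0,"ry":0,"rz":0,"fingers":1}
    - {"dx":6.4,"dy":0,"dz":0,"rx":-1.0,"ry":0,"rz":0,"fingers":1}
    - {"dx":6.4,"dy":0,"dz":0,"rx":-1.0,"ry":0,"rz":0,"fingers":1}

```text
clock: 6.1
position: [0.4742, 0.044, 0.0956]
tool_rot: [0.06, 1.57, -0.031]
force: [-0.3, 0.3, 0.1]
grip_width: 0.0003
```

```bash
cat >> h.py <<'E'
from scipy.spatial.transform import Rotation as Ro
O=np.array([.559,.0392]); A=np.radians(-5.2)
RZ=np.array([[np.cos(A),-np.sin(A)],[np.sin(A),np.cos(A)]])
def rd(p): return RZ.T@(np.array(p)[:2]-O)
def st():
    s=telemetry.observe(); M=Ro.from_euler('xyz',s['tool_rot']).as_matrix()
    F=np.array(s['force']); print('t',s['clock'],'pos',np.round(s['position'],4),'reader mm',np.round(rd(s['position'])*1e3,1),'F reader',np.round(RZ.T@F[:2],2),round(F[2],2),'q',np.round(s['qpos'],2))
    Z=np.eye(3);Z[:2,:2]=RZ; print('tool axes in reader',np.round((Z.T@M),3).tolist())
E
python3 - <<'E'
from h import *
st()
for n in ['wrist','side']:
    f=grab_frame(n); cv2.imwrite(f'pics/{n}3.png',f['pixels'])
E
```

```text
t 6.1 pos [0.4742 0.044  0.0956] reader mm [-84.9  -3. ] F reader [-0.33  0.27] 0.11 q [ 0.08  0.54 -0.38  2.09  0.36  0.58  0.92]
tool axes in reader [[0.0, 0.0, 1.0], [0.0, 1.0, -0.0], [-1.0, 0.0, 0.0]]
```

View pics/wrist3.png

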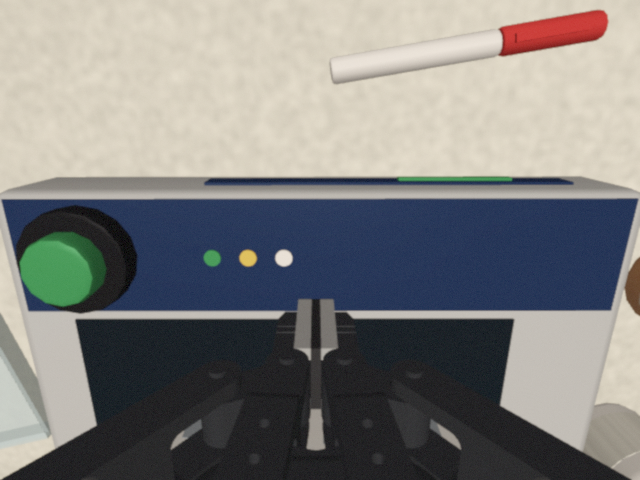

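View pics/side3.png

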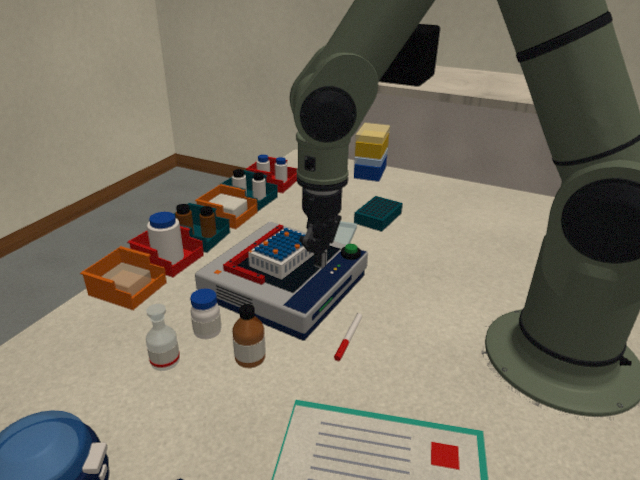

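>>> send_rows:
  rows:
    - {"dx":0,"dy":0,"dz":1.5,"rx":0,"ry":0,"rz":0,"fingers":1}
    - {"dx":0,"dy":0,"dz":3,"rx":0,"ry":0,"rz":0,"fingers":1}
    - {"dx":0,"dy":0,"dz":3.5,"rx":0,"ry":0,"rz":0,"fingers":1}
    - {"dx":0,"dy":0,"dz":4,"rx":0,"ry":0,"rz":0,"fingers":1}
    - {"dx":0,"dy":0,"dz":4.4,"rx":0,"ry":0,"rz":0,"fingers":1}
    - {"dx":0,"dy":0,"dz":4.8,"rx":0,"ry":0,"rz":0,"fingers":1}
    - {"dx":0,"dy":0,"dz":5.2,"rx":0,"ry":0,"rz":0,"fingers":1}
    - {"dx":0,"dy":0,"dz":5.5,"rx":0,"ry":0,"rz":0,"fingers":1}

```text
clock: 7.2
position: [0.529, 0.039, 0.0953]
tool_rot: [3.025, 1.571, 2.934]
force: [-0.1, 0.5, -0.9]
grip_width: -0.0002
```

```bash
python3 - <<'E'
from h import *
st()
E
```

```text
t 7.2 pos [0.529  0.039  0.0953] reader mm [-29.9  -2.9] F reader [-0.19  0.5 ] -0.9 q [ 0.1   0.6  -0.38  1.95  0.36  0.66  0.97]
tool axes in reader [[-0.0, -0.0, 1.0], [0.0, 1.0, 0.0], [-1.0, 0.0, -0.0]]
```

>>> send_rows:
  rows:
    - {"dx":0,"dy":0,"dz":0.2,"rx":0,"ry":0,"rz":0,"fingers":1}
    - {"dx":0,"dy":0,"dz":0.3,"rx":0,"ry":0,"rz":0,"fingers":1}
    - {"dx":0,"dy":0,"dz":0.4,"rx":0,"ry":0,"rz":0,"fingers":1}
    - {"dx":0,"dy":0,"dz":0.5,"rx":0,"ry":0,"rz":0,"fingers":1}
    - {"dx":0,"dy":0,"dz":0.6,"rx":0,"ry":0,"rz":0,"fingers":1}
    - {"dx":0,"dy":0,"dz":0.7,"rx":0,"ry":0,"rz":0,"fingers":1}
    - {"dx":0,"dy":0,"dz":0.75,"rx":0,"ry":0,"rz":0,"fingers":1}
    - {"dx":0,"dy":0,"dz":0.8,"rx":0,"ry":0,"rz":0,"fingers":1}

```text
clock: 8.2
position: [0.5368, 0.0383, 0.0953]
tool_rot: [2.739, 1.571, 2.649]
force: [-0.6, -0.5, 0.8]
grip_width: 0.0001
```

```bash
python3 - <<'E'
from h import *
st()
for n in ['scene','side']:
    f=grab_frame(n); p=f['pixels'];
    c=proj(f,[.57,.03,.09]).astype(int); x=p[c[1]-75:c[1]+75,c[0]-100:c[0]+100]; cv2.imwrite(f'pics/{n}4.png',cv2.resize(x,None,fx=4,fy=4,interpolation=2))
E
```

```text
t 8.2 pos [0.5368 0.0383 0.0953] reader mm [-22.1  -2.9] F reader [-0.52 -0.58] 0.83 q [ 0.1   0.61 -0.38  1.93  0.36  0.67  0.98]
tool axes in reader [[-0.0, -0.0, 1.0], [0.0, 1.0, 0.0], [-1.0, 0.0, -0.0]]
```

View pics/scene4.png

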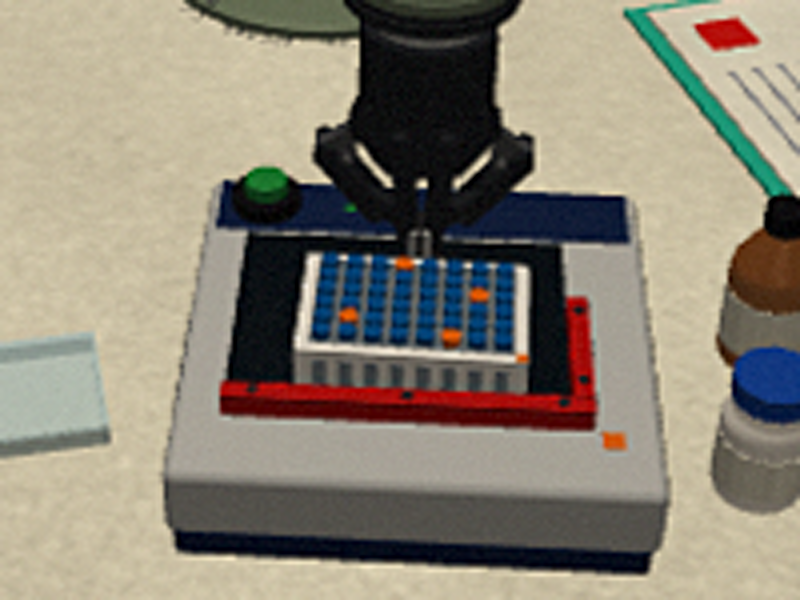

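View pics/side4.png

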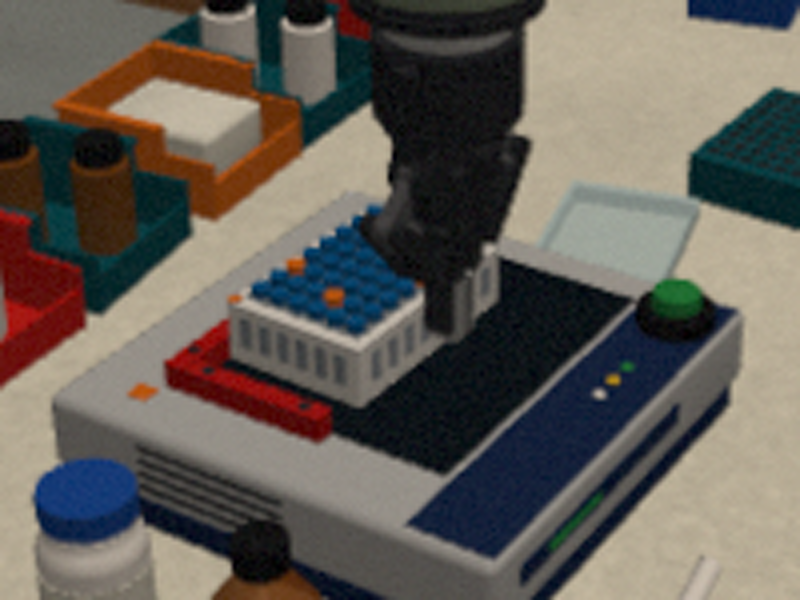

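>>> send_rows:
  rows:
    - {"dx":0,"dy":0,"dz":0.05,"rx":0,"ry":0,"rz":0,"fingers":1}
    - {"dx":0,"dy":0,"dz":0.1,"rx":0,"ry":0,"rz":0,"fingers":1}
    - {"dx":0,"dy":0,"dz":0.15,"rx":0,"ry":0,"rz":0,"fingers":1}
    - {"dx":0,"dy":0,"dz":0.2,"rx":0,"ry":0,"rz":0,"fingers":1}
    - {"dx":0,"dy":0,"dz":0.25,"rx":0,"ry":0,"rz":0,"fingers":1}
    - {"dx":0,"dy":0,"dz":0.3,"rx":0,"ry":0,"rz":0,"fingers":1}
    - {"dx":0,"dy":0,"dz":0.35,"rx":0,"ry":0,"rz":0,"fingers":1}
    - {"dx":0,"dy":0,"dz":0.4,"rx":0,"ry":0,"rz":0,"fingers":1}

```text
clock: 9.3
position: [0.5394, 0.038, 0.0951]
tool_rot: [-2.895, 1.568, -2.985]
force: [-12.1, 0.7, 5.7]
grip_width: 0.0003
```

```bash
python3 - <<'E'
from h import *
st()
E
```

```text
t 9.3 pos [0.5394 0.038  0.0951] reader mm [-19.4  -3. ] F reader [-12.09  -0.41] 5.74 q [ 0.1   0.62 -0.38  1.92  0.35  0.67  0.98]
tool axes in reader [[-0.003, -0.0, 1.0], [-0.001, 1.0, 0.0], [-1.0, -0.001, -0.003]]
```

>>> send_rows:
  rows:
    - {"dx":0,"dy":0,"dz":-1.0,"rx":0,"ry":0,"rz":0,"fingers":1}
    - {"dx":0,"dy":-2,"dz":-2.0,"rx":0,"ry":0,"rz":0,"fingers":1}
    - {"dx":0,"dy":-5,"dz":-2,"rx":0,"ry":0,"rz":0,"fingers":1}
    - {"dx":0,"dy":-8,"dz":-2,"rx":0,"ry":0,"rz":0,"fingers":1}
    - {"dx":0,"dy":-10.5,"dz":-1,"rx":0,"ry":0,"rz":0,"fingers":1}
    - {"dx":0,"dy":-10.5,"dz":2,"rx":0,"ry":0,"rz":0,"fingers":1}
    - {"dx":0,"dy":-10.5,"dz":5,"rx":0,"ry":0,"rz":0,"fingers":1}
    - {"dx":0,"dy":-10.5,"dz":5,"rx":0,"ry":0,"rz":0,"fingers":1}

```text
clock: 10.3
position: [0.5819, -0.0724, 0.0952]
tool_rot: [0.061, 1.57, -0.03]
force: [-1.2, 0.6, 0.4]
grip_width: -0.0004
```

```bash
python3 - <<'E'
from h import *
st()
for n in ['scene']:
    f=grab_frame(n); p=f['pixels'];
    c=proj(f,[.57,.03,.09]).astype(int); x=p[c[1]-75:c[1]+75,c[0]-100:c[0]+100]; cv2.imwrite(f'pics/{n}5.png',cv2.resize(x,None,fx=4,fy=4,interpolation=2))
E
```

```text
t 10.3 pos [ 0.5819 -0.0724  0.0952] reader mm [  32.9 -109. ] F reader [-1.24  0.5 ] 0.36 q [ 0.29  0.67 -0.38  1.8   0.36  0.74  1.19]
tool axes in reader [[0.001, 0.001, 1.0], [0.0, 1.0, -0.001], [-1.0, 0.0, 0.001]]
```

View pics/scene5.png

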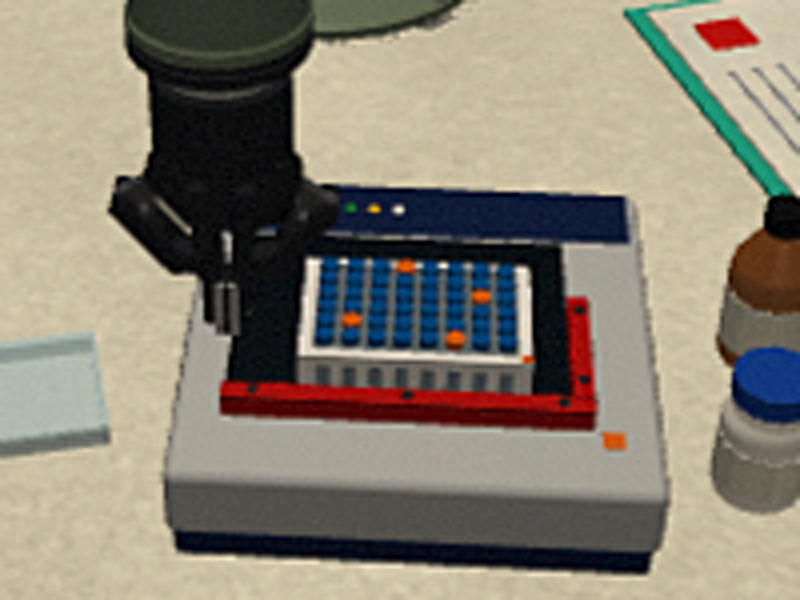

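>>> send_rows:
  rows:
    - {"dx":0,"dy":1.0,"dz":0,"rx":0,"ry":0,"rz":0,"fingers":1}
    - {"dx":0,"dy":2.0,"dz":0,"rx":0,"ry":0,"rz":0,"fingers":1}
    - {"dx":0,"dy":2.5,"dz":0,"rx":0,"ry":0,"rz":0,"fingers":1}
    - {"dx":0,"dy":3,"dz":0,"rx":0,"ry":0,"rz":0,"fingers":1}
    - {"dx":0,"dy":3.4,"dz":0,"rx":0,"ry":0,"rz":0,"fingers":1}
    - {"dx":0,"dy":3.8,"dz":0,"rx":0,"ry":0,"rz":0,"fingers":1}
    - {"dx":0,"dy":4.2,"dz":0,"rx":0,"ry":0,"rz":0,"fingers":1}
    - {"dx":0,"dy":4.5,"dz":0,"rx":0,"ry":0,"rz":0,"fingers":1}

```text
clock: 11.35
position: [0.5851, -0.0261, 0.0953]
tool_rot: [2.903, 1.571, 2.812]
force: [-1.4, -1.7, 0.0]
grip_width: -0.0004
```

>>> send_rows:
  rows:
    - {"dx":0,"dy":0.15,"dz":0,"rx":0,"ry":0,"rz":0,"fingers":1}
    - {"dx":0,"dy":0.3,"dz":0,"rx":0,"ry":0,"rz":0,"fingers":1}
    - {"dx":0,"dy":0.4,"dz":0,"rx":0,"ry":0,"rz":0,"fingers":1}
    - {"dx":0,"dy":0.5,"dz":0,"rx":0,"ry":0,"rz":0,"fingers":1}
    - {"dx":0,"dy":0.6,"dz":0,"rx":0,"ry":0,"rz":0,"fingers":1}
    - {"dx":0,"dy":0.7,"dz":0,"rx":0,"ry":0,"rz":0,"fingers":1}
    - {"dx":0,"dy":0.75,"dz":0,"rx":0,"ry":0,"rz":0,"fingers":1}
    - {"dx":0,"dy":0.8,"dz":0,"rx":0,"ry":0,"rz":0,"fingers":1}

```text
clock: 12.35
position: [0.5855, -0.0209, 0.0953]
tool_rot: [-1.751, 1.568, -1.843]
force: [-1.2, -15.5, 2.0]
grip_width: -0.0005
```

```bash
python3 - <<'E'
from h import *
st()
for n in ['scene']:
    f=grab_frame(n); p=f['pixels'];
    c=proj(f,[.57,.03,.09]).astype(int); x=p[c[1]-75:c[1]+75,c[0]-100:c[0]+100]; cv2.imwrite(f'pics/{n}6.png',cv2.resize(x,None,fx=4,fy=4,interpolation=2))
E
```

```text
t 12.35 pos [ 0.5855 -0.0209  0.0953] reader mm [ 31.9 -57.4] F reader [  0.21 -15.56] 2.01 q [ 0.2   0.67 -0.38  1.8   0.35  0.74  1.1 ]
tool axes in reader [[-0.001, 0.002, 1.0], [-0.003, 1.0, -0.002], [-1.0, -0.003, -0.001]]
```

View pics/scene6.png

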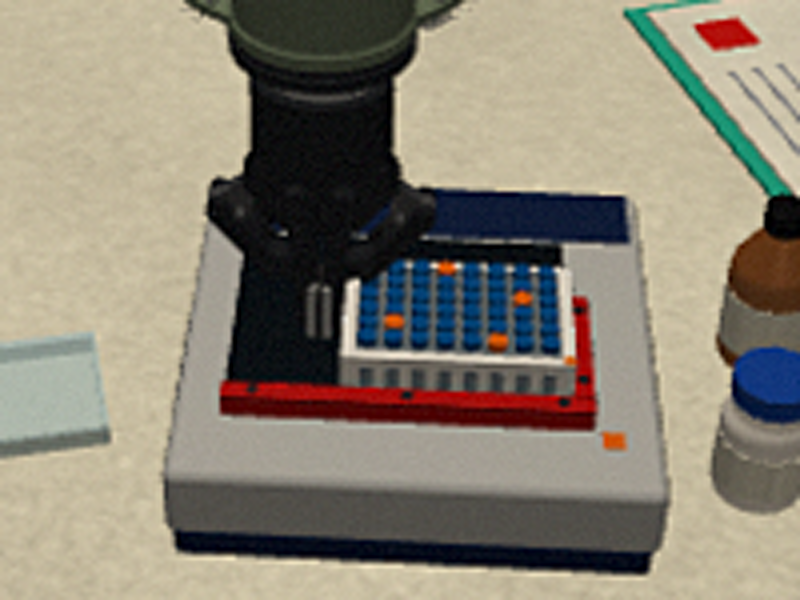

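>>> send_rows:
  rows:
    - {"dx":0,"dy":-1.0,"dz":0,"rx":0,"ry":0,"rz":0,"fingers":1}
    - {"dx":-2,"dy":-3.0,"dz":0,"rx":0,"ry":0,"rz":0,"fingers":1}
    - {"dx":-6,"dy":-4.2,"dz":-1,"rx":0,"ry":0,"rz":0,"fingers":1}
    - {"dx":-8,"dy":-4.2,"dz":-5,"rx":0,"ry":0,"rz":0,"fingers":1}
    - {"dx":-8,"dy":-4.2,"dz":-9,"rx":0,"ry":0,"rz":0,"fingers":1}
    - {"dx":-8,"dy":-4.2,"dz":-13,"rx":0,"ry":0,"rz":0,"fingers":1}
    - {"dx":-8,"dy":-4.2,"dz":-14,"rx":0,"ry":0,"rz":0,"fingers":1}
    - {"dx":-8,"dy":-4.2,"dz":-14,"rx":0,"ry":0,"rz":0,"fingers":1}

```text
clock: 13.4
position: [0.4429, -0.0476, 0.1756]
tool_rot: [0.041, 1.57, -0.05]
force: [0.1, 0.6, 0.3]
grip_width: 0.0003
```

```bash
python3 - <<'E'
from h import *
st()
Z={'corner':.071,'rack_corner':.071,'start_top':.092}
for n in ['wrist','scene','side']:
    f=grab_frame(n); p=f['pixels']
    for k,z in Z.items():
        for q in pinpoint(f,k)[:2]:
            w=onz(f,q['centre'],z); print(n,k,round(q['conf'],2),np.round(q['centre'],1),np.round(w,4),'reader',np.round(rd(w)*1e3,1))
    if n=='wrist': cv2.imwrite('pics/wrist7.png',p)
    else:
        c=proj(f,[.57,.03,.09]).astype(int); x=p[c[1]-75:c[1]+75,c[0]-100:c[0]+100]; cv2.imwrite(f'pics/{n}7.png',cv2.resize(x,None,fx=4,fy=4,interpolation=2))
E
```

```text
t 13.4 pos [ 0.4429 -0.0476  0.1756] reader mm [-107.7  -97. ] F reader [0.09 0.66] 0.25 q [ 0.36  0.36 -0.47  2.1   0.25  0.73  1.21]
tool axes in reader [[0.001, 0.0, 1.0], [0.0, 1.0, -0.0], [-1.0, 0.0, 0.001]]
wrist start_top 0.71 [312.6 256.3] [ 0.443 -0.049  0.092] reader [-107.5  -98.4]
scene corner 0.72 [382.8 280.4] [0.6507 0.1101 0.071 ] reader [84.9 79. ]
scene rack_corner 0.77 [384.8 276.8] [0.6393 0.1161 0.071 ] reader [73.  83.8]
scene start_top 0.5 [382.6 280.8] [0.6742 0.1049 0.092 ] reader [108.8  75.9]
scene start_top 0.49 [311.1 220.7] [ 0.4537 -0.0438  0.092 ] reader [-97.3 -92.2]
side corner 0.94 [228.2 268.5] [0.6489 0.1191 0.071 ] reader [82.2 87.8]
side rack_corner 0.81 [232.2 267.6] [0.6434 0.1126 0.071 ] reader [77.4 80.7]
side rack_corner 0.22 [285.5 286.5] [0.5128 0.1217 0.071 ] reader [-53.5  78. ]
side start_top 0.54 [351.5 248.4] [ 0.439  -0.0384  0.092 ] reader [-112.5  -88.2]
```

View pics/wrist7.png

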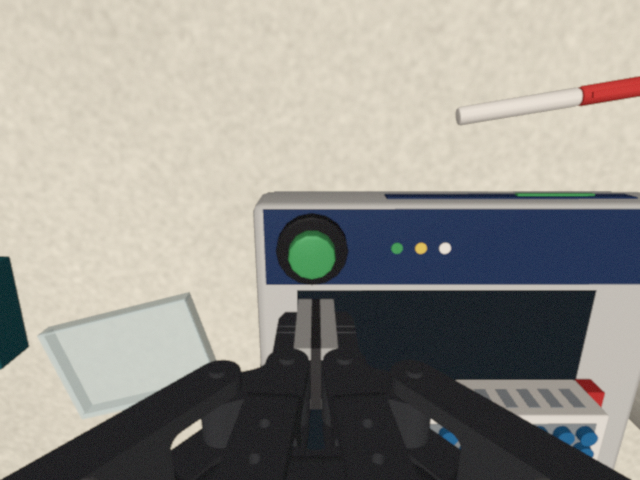

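View pics/scene7.png

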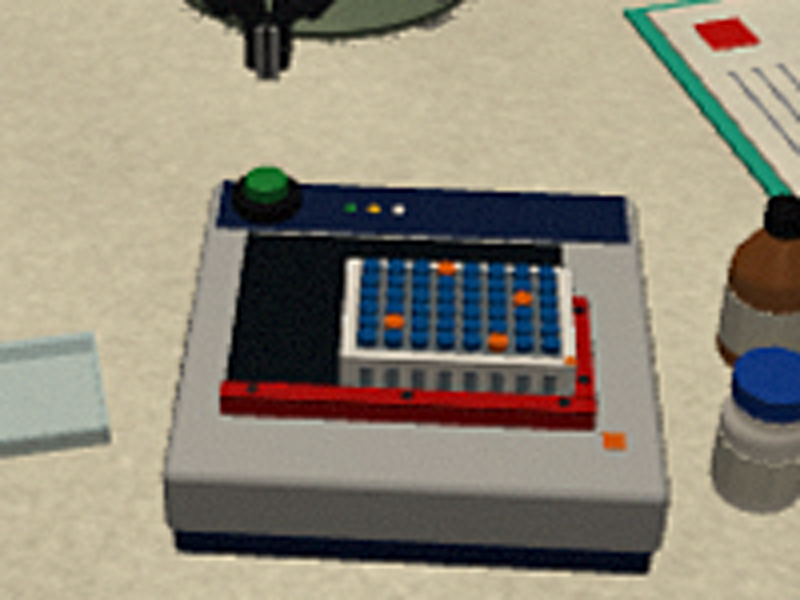

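View pics/side7.png

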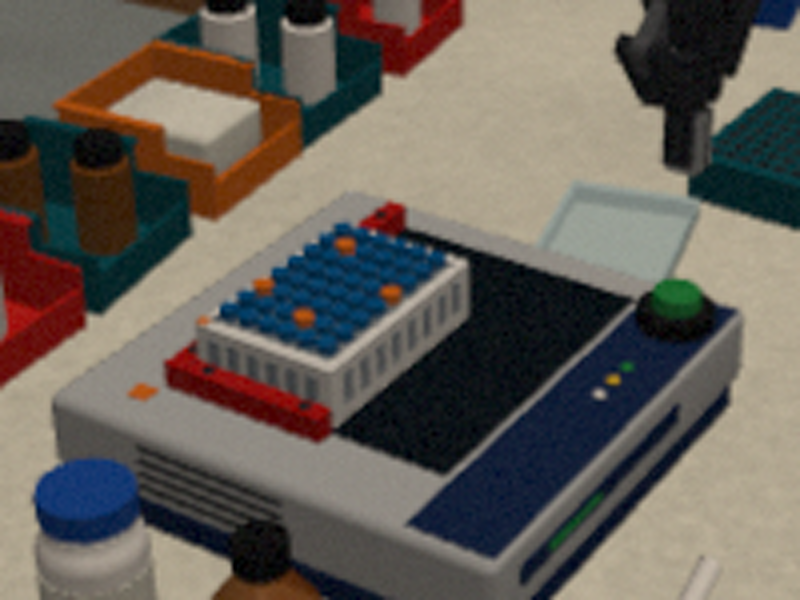

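>>> send_rows:
  rows:
    - {"dx":4,"dy":-0.1,"dz":0,"rx":0,"ry":0,"rz":0,"fingers":1}
    - {"dx":7,"dy":-0.1,"dz":0,"rx":0,"ry":0,"rz":0,"fingers":1}
    - {"dx":7.4,"dy":-0.1,"dz":0,"rx":0,"ry":0,"rz":0,"fingers":1}
    - {"dx":7.8,"dy":-0.1,"dz":0,"rx":0,"ry":0,"rz":0,"fingers":1}
    - {"dx":8.1,"dy":-0.1,"dz":0,"rx":0,"ry":0,"rz":0,"fingers":1}
    - {"dx":8.3,"dy":-0.1,"dz":0,"rx":0,"ry":0,"rz":0,"fingers":1}
    - {"dx":8.35,"dy":-0.1,"dz":0,"rx":0,"ry":0,"rz":0,"fingers":1}
    - {"dx":8.35,"dy":-0.1,"dz":0,"rx":0,"ry":0,"rz":0,"fingers":1}

```text
clock: 15.0
position: [0.443, -0.0485, 0.0934]
tool_rot: [-0.37, 1.569, -0.461]
force: [-10.5, 1.9, 40.8]
grip_width: -0.0
```

```bash
python3 - <<'E'
from h import *
st()
E
```

```text
t 15.0 pos [ 0.443  -0.0485  0.0934] reader mm [-107.6  -97.9] F reader [-10.6    0.99] 40.79 q [ 0.28  0.51 -0.39  2.16  0.38  0.53  1.09]
tool axes in reader [[0.002, 0.0, 1.0], [-0.001, 1.0, -0.0], [-1.0, -0.001, 0.002]]
```

>>> send_rows:
  rows:
    - {"dx":-2,"dy":0,"dz":0,"rx":0,"ry":0,"rz":0,"fingers":1}
    - {"dx":-6,"dy":0,"dz":0,"rx":0,"ry":0,"rz":0,"fingers":1}
    - {"dx":-8.5,"dy":2,"dz":1,"rx":0,"ry":0.8,"rz":0,"fingers":1}
    - {"dx":-8.5,"dy":5,"dz":2.5,"rx":0,"ry":1.6,"rz":0,"fingers":1}
    - {"dx":-8.5,"dy":8,"dz":4,"rx":0,"ry":2.4,"rz":0,"fingers":1}
    - {"dx":-8.5,"dy":11,"dz":5,"rx":0,"ry":3.2,"rz":0,"fingers":1}
    - {"dx":-8.5,"dy":11.9,"dz":5.5,"rx":0,"ry":4,"rz":0,"fingers":1}
    - {"dx":-8.5,"dy":11.9,"dz":5.5,"rx":0,"ry":4,"rz":0,"fingers":1}

```text
clock: 16.0
position: [0.5084, 0.0656, 0.175]
tool_rot: [3.141, 0.869, 3.05]
force: [-0.1, -0.2, -0.7]
grip_width: 0.0001
```

```bash
python3 - <<'E'
from h import *
st()
for n in ['scene','side']:
    f=grab_frame(n); p=f['pixels']
    c=proj(f,[.55,.03,.12]).astype(int); x=p[c[1]-75:c[1]+75,c[0]-100:c[0]+100]; cv2.imwrite(f'pics/{n}8.png',cv2.resize(x,None,fx=4,fy=4,interpolation=2))
E
```

```text
t 16.0 pos [0.5084 0.0656 0.175 ] reader mm [-52.8  21.7] F reader [-0.1  -0.22] -0.7 q [ 0.12  0.85 -0.47  1.42  0.09  1.6   1.13]
tool axes in reader [[-0.646, -0.0, 0.764], [0.0, 1.0, 0.001], [-0.764, 0.001, -0.646]]
```

View pics/side8.png

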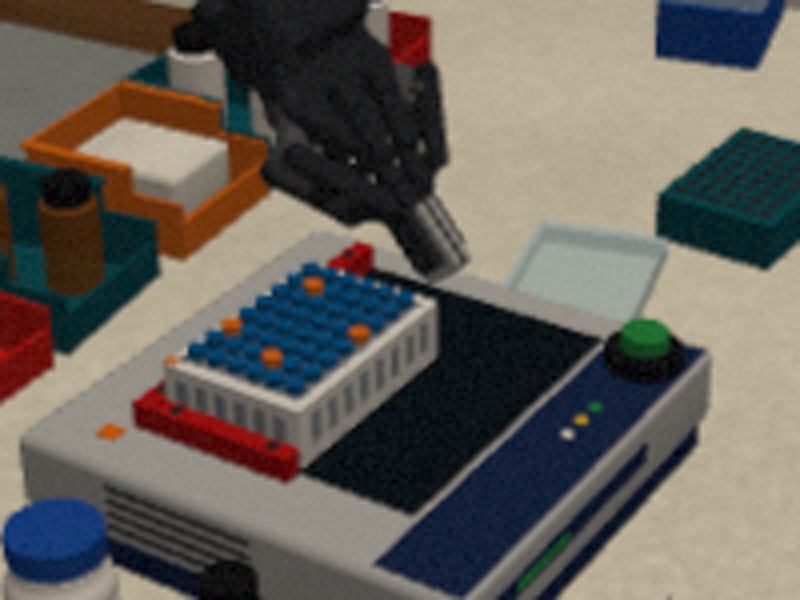

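View pics/scene8.png

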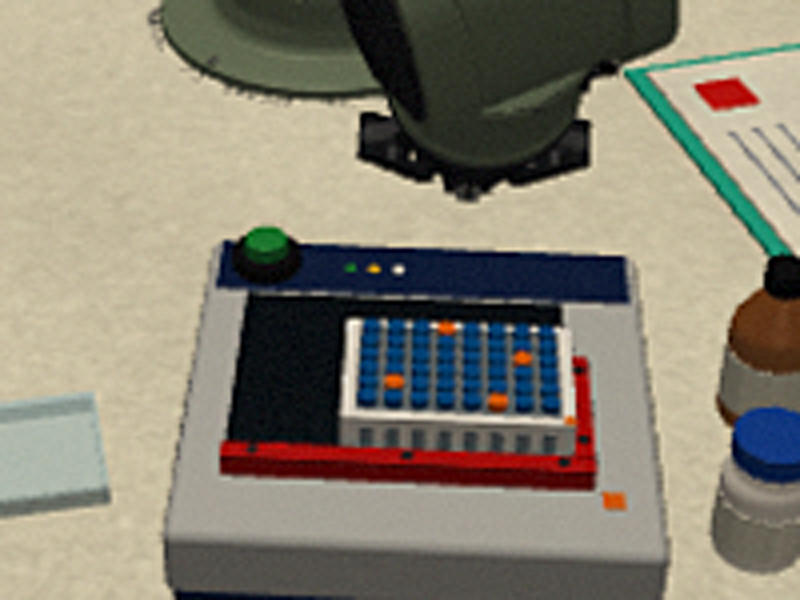

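>>> send_rows:
  rows:
    - {"dx":1.6,"dy":0,"dz":1.6,"rx":0,"ry":0,"rz":0,"fingers":1}
    - {"dx":3.2,"dy":0,"dz":3.2,"rx":0,"ry":0,"rz":0,"fingers":1}
    - {"dx":3.2,"dy":0,"dz":4,"rx":0,"ry":0,"rz":0,"fingers":1}
    - {"dx":3.2,"dy":0,"dz":4.8,"rx":0,"ry":0,"rz":0,"fingers":1}
    - {"dx":3.2,"dy":0,"dz":5.4,"rx":0,"ry":0,"rz":0,"fingers":1}
    - {"dx":3.2,"dy":0,"dz":5.8,"rx":0,"ry":0,"rz":0,"fingers":1}
    - {"dx":3.2,"dy":0,"dz":5.9,"rx":0,"ry":0,"rz":0,"fingers":1}
    - {"dx":3.2,"dy":0,"dz":5.9,"rx":0,"ry":0,"rz":0,"fingers":1}

```text
clock: 17.1
position: [0.5326, 0.0628, 0.1145]
tool_rot: [3.142, 0.873, 3.051]
force: [0.3, -0.4, 0.2]
grip_width: -0.0
```

```bash
python3 - <<'E'
from h import *
st()
for n in ['side']:
    f=grab_frame(n); p=f['pixels']
    c=proj(f,[.55,.03,.12]).astype(int); x=p[c[1]-75:c[1]+75,c[0]-100:c[0]+100]; cv2.imwrite(f'pics/{n}9.png',cv2.resize(x,None,fx=4,fy=4,interpolation=2))
E
```

```text
t 17.1 pos [0.5326 0.0628 0.1145] reader mm [-28.5  21.1] F reader [ 0.32 -0.38] 0.18 q [ 0.11  0.96 -0.45  1.36  0.12  1.55  1.14]
tool axes in reader [[-0.643, -0.0, 0.766], [0.0, 1.0, 0.0], [-0.766, 0.0, -0.643]]
```

View pics/side9.png

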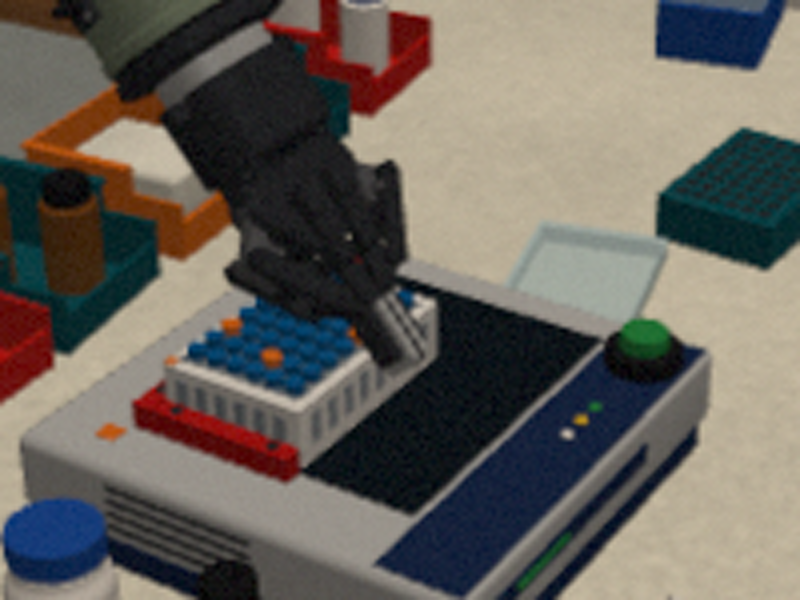

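>>> send_rows:
  rows:
    - {"dx":0,"dy":0,"dz":0.15,"rx":0,"ry":0,"rz":0,"fingers":1}
    - {"dx":0,"dy":0,"dz":0.3,"rx":0,"ry":0,"rz":0,"fingers":1}
    - {"dx":0,"dy":0,"dz":0.4,"rx":0,"ry":0,"rz":0,"fingers":1}
    - {"dx":0,"dy":0,"dz":0.5,"rx":0,"ry":0,"rz":0,"fingers":1}
    - {"dx":0,"dy":0,"dz":0.55,"rx":0,"ry":0,"rz":0,"fingers":1}
    - {"dx":0,"dy":0,"dz":0.6,"rx":0,"ry":0,"rz":0,"fingers":1}
    - {"dx":0,"dy":0,"dz":0.65,"rx":0,"ry":0,"rz":0,"fingers":1}
    - {"dx":0,"dy":0,"dz":0.7,"rx":0,"ry":0,"rz":0,"fingers":1}

```text
clock: 18.15
position: [0.5379, 0.0623, 0.1098]
tool_rot: [-3.142, 0.873, 3.051]
force: [-0.5, 0.1, 1.4]
grip_width: 0.0003
```

```bash
python3 - <<'E'
from h import *
st()
E
```

```text
t 18.15 pos [0.5379 0.0623 0.1098] reader mm [-23.1  21.1] F reader [-0.52  0.01] 1.36 q [ 0.11  0.97 -0.45  1.34  0.13  1.56  1.15]
tool axes in reader [[-0.643, 0.0, 0.766], [0.0, 1.0, -0.0], [-0.766, -0.0, -0.643]]
```

>>> send_rows:
  rows:
    - {"dx":0,"dy":0,"dz":0.03,"rx":0,"ry":0,"rz":0,"fingers":1}
    - {"dx":0,"dy":0,"dz":0.05,"rx":0,"ry":0,"rz":0,"fingers":1}
    - {"dx":0,"dy":0,"dz":0.07,"rx":0,"ry":0,"rz":0,"fingers":1}
    - {"dx":0,"dy":0,"dz":0.09,"rx":0,"ry":0,"rz":0,"fingers":1}
    - {"dx":0,"dy":0,"dz":0.11,"rx":0,"ry":0,"rz":0,"fingers":1}
    - {"dx":0,"dy":0,"dz":0.13,"rx":0,"ry":0,"rz":0,"fingers":1}
    - {"dx":0,"dy":0,"dz":0.15,"rx":0,"ry":0,"rz":0,"fingers":1}
    - {"dx":0,"dy":0,"dz":0.15,"rx":0,"ry":0,"rz":0,"fingers":1}

```text
clock: 19.15
position: [0.539, 0.0622, 0.1089]
tool_rot: [-3.142, 0.873, 3.051]
force: [-0.6, 0.0, -0.5]
grip_width: 0.0
```

```bash
python3 - <<'E'
from h import *
st()
E
```

```text
t 19.15 pos [0.539  0.0622 0.1089] reader mm [-22.   21.1] F reader [-0.57 -0.01] -0.48 q [ 0.11  0.97 -0.45  1.34  0.13  1.56  1.15]
tool axes in reader [[-0.643, 0.0, 0.766], [-0.0, 1.0, -0.0], [-0.766, -0.0, -0.643]]
```

Not in contact yet; continue in small steps.

>>> send_rows:
  rows:
    - {"dx":0,"dy":0,"dz":0.03,"rx":0,"ry":0,"rz":0,"fingers":1}
    - {"dx":0,"dy":0,"dz":0.06,"rx":0,"ry":0,"rz":0,"fingers":1}
    - {"dx":0,"dy":0,"dz":0.09,"rx":0,"ry":0,"rz":0,"fingers":1}
    - {"dx":0,"dy":0,"dz":0.12,"rx":0,"ry":0,"rz":0,"fingers":1}
    - {"dx":0,"dy":0,"dz":0.15,"rx":0,"ry":0,"rz":0,"fingers":1}
    - {"dx":0,"dy":0,"dz":0.17,"rx":0,"ry":0,"rz":0,"fingers":1}
    - {"dx":0,"dy":0,"dz":0.18,"rx":0,"ry":0,"rz":0,"fingers":1}
    - {"dx":0,"dy":0,"dz":0.18,"rx":0,"ry":0,"rz":0,"fingers":1}

```text
clock: 20.15
position: [0.5399, 0.0621, 0.1081]
tool_rot: [-3.142, 0.871, 3.051]
force: [-7.2, 0.9, 6.9]
grip_width: -0.0002
```

```bash
python3 - <<'E'
from h import *
st()
E
```

```text
t 20.15 pos [0.5399 0.0621 0.1081] reader mm [-21.1  21.1] F reader [-7.3  0.2] 6.91 q [ 0.11  0.98 -0.45  1.33  0.13  1.56  1.15]
tool axes in reader [[-0.644, -0.0, 0.765], [-0.0, 1.0, 0.0], [-0.765, -0.0, -0.644]]
```

>>> send_rows:
  rows:
    - {"dx":0,"dy":0,"dz":0,"rx":0,"ry":0,"rz":0,"fingers":1}
    - {"dx":0,"dy":0,"dz":0,"rx":0,"ry":0,"rz":0,"fingers":1}
    - {"dx":0,"dy":0,"dz":0,"rx":0,"ry":0,"rz":0,"fingers":1}
    - {"dx":0,"dy":0,"dz":0,"rx":0,"ry":0,"rz":0,"fingers":1}
    - {"dx":0,"dy":0,"dz":0,"rx":0,"ry":0,"rz":0,"fingers":1}
    - {"dx":0,"dy":0,"dz":0,"rx":0,"ry":0,"rz":0,"fingers":1}
    - {"dx":0,"dy":0,"dz":0,"rx":0,"ry":0,"rz":0,"fingers":1}
    - {"dx":0,"dy":0,"dz":0,"rx":0,"ry":0,"rz":0,"fingers":1}

```text
clock: 21.15
position: [0.5398, 0.0621, 0.1082]
tool_rot: [-3.142, 0.871, 3.051]
force: [-6.7, -0.7, 7.5]
grip_width: -0.0003
```

```bash
python3 - <<'E'
from h import *
st()
for n in ['side','scene']:
    f=grab_frame(n); p=f['pixels']
    for k,z in {'corner':.071,'rack_corner':.071}.items():
        for q in pinpoint(f,k)[:1]: print(n,k,round(q['conf'],2),np.round(rd(onz(f,q['centre'],z))*1e3,1))
    c=proj(f,[.55,.03,.12]).astype(int); x=p[c[1]-75:c[1]+75,c[0]-100:c[0]+100]; cv2.imwrite(f'pics/{n}10.png',cv2.resize(x,None,fx=4,fy=4,interpolation=2))
st()
E
```

```text
t 21.15 pos [0.5398 0.0621 0.1082] reader mm [-21.2  21.1] F reader [-6.62 -1.3 ] 7.46 q [ 0.11  0.98 -0.45  1.33  0.13  1.56  1.15]
tool axes in reader [[-0.644, -0.0, 0.765], [-0.0, 1.0, 0.0], [-0.765, -0.0, -0.644]]
side corner 0.67 [77.  87.1]
side rack_corner 0.59 [72.  93.6]
scene corner 0.95 [78.8 84. ]
scene rack_corner 0.92 [73.9 85.5]
t 21.45 pos [0.5398 0.0621 0.1082] reader mm [-21.2  21.1] F reader [-5.64 -1.63] 6.16 q [ 0.11  0.98 -0.45  1.33  0.13  1.56  1.15]
tool axes in reader [[-0.644, -0.0, 0.765], [-0.0, 1.0, 0.0], [-0.765, -0.0, -0.644]]
```

View pics/side10.png

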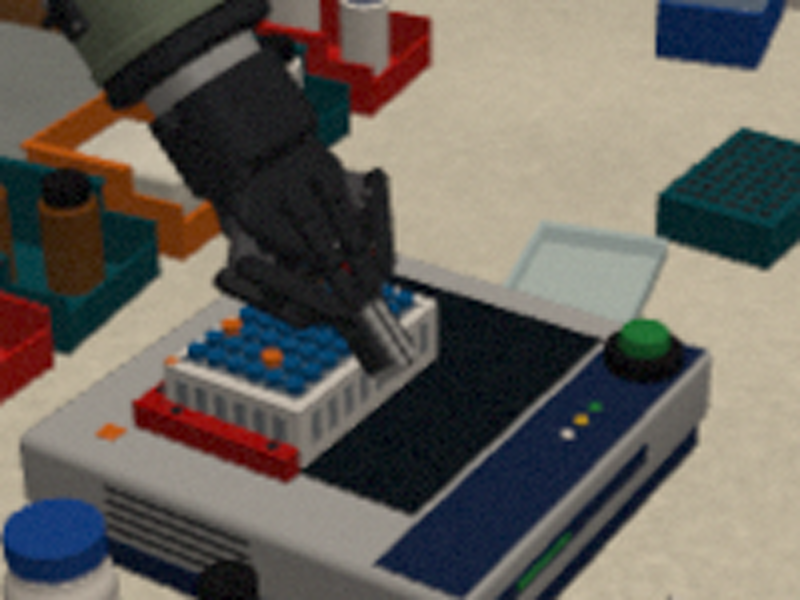

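View pics/scene10.png

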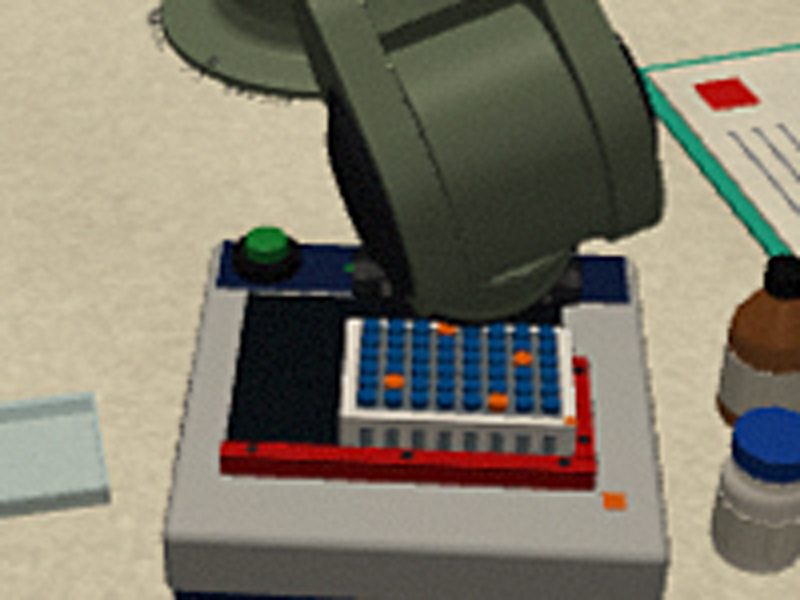

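```bash
python3 - <<'E'
from h import *
print(job.job_done()); st()
E
```

```text
the job is handed in; nothing more can be done
None
the job is handed in; nothing more can be done
```

I carried out the whole sequence and handed the job in at about 21.5 s of the 61 s limit. The hand-in gives no verdict.

- **Rack home:** I slid it flat with the closed fingers to the ledge (about 12 N on contact), then along to the stop (about 15.5 N). The pictures show it flush with both. The networks place the rack corner with up to about 7 mm of disagreement between cameras, so they could not confirm the 3–4 mm tolerances. I relied on the firm contact forces and the pictures instead.
- **Start button:** It went to the bottom of its travel. The force reached 40.8 N, more than intended and just over the 40 N limit for the arm or gripper body, but it was the fingertips that pressed. It then came back up, which the pictures show.
- **Final hold:** With the tool leaned 40° over the rack, the finger side pushes on the front upper edge. The last readings were 6–7 N towards the ledge and 6–7.5 N down, with about 1 N of sensor noise. With the estimated weight and friction that is roughly 3–4 N on the ledge and 9 N on the glass, estimated rather than measured. The robot was still holding this push when I handed in.
- **Rest of the bench:** The bystanders in the last close-up pictures show no movement. I did not measure all of them again at the end.

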